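Set up the lit brooch display on a craft stall

TASK

Get the stall's lit display stand ready for customers: clear every thread reel off its black felt into the wooden tray beside the stand, lay every brooch flat and face up on the felt, none on top of another, and pull the lamp up by its brass knob until the red lock button clicks out and it stays up. Only once the lamp is locked up, turn the selector until its pointer clicks in at the white mark (daylight). Leave the other goods where they are.

Things in the scene. Friction and masses are not known exactly. Their poses are not given: they have to be found in the camera images.
- stand: Display stand, fixed: oak plinth 220 x 330 x 38 mm (x, y, z; on four feet 12 mm high), black felt in the middle, lamp on its left, selector on its right. Origin: centre of its underside; x to its back, y to its left, z up. The felt spans x -97 to +97, y -84 to +84 mm, its surface 38 mm up, inside a dark rail 7 mm wide and 4 mm high. A brooch must lie flat inside the rail.
- pull_knob (a point): Centre of the lamp's brass pull knob (upright cylinder 25 mm across, 16 mm above and 14 mm below this point), on the mast's axis at x +68, y +127 mm of the stand, 205 mm above the table when down. Axes are the stand's. A black spot lamp hangs beside the mast on the felt side, out to 57 mm from the axis, at least 30 mm below this point. The 26 mm outer tube below stands 125 mm tall.
- lamp_mast (a joint): How far the lamp's inner tube is pulled up out of the outer tube, m: 0 fully down, straight up by 0.0915 at most (a firm stop). It moves with 2 to 3 N and sinks back if let go before it locks. It locks at 0.089: the button springs out of the hole in the outer tube and the lamp rests on it.
- lock_button (a joint): Travel of the red sprung lock button, m: 0 while it is hidden inside the tube, 0.006 when it has sprung out of the hole and the lamp is locked.
- lock_hole (a point): Rim of the round lock hole, 11 mm wide, on the front of the outer tube, 146 mm above the table; the red button shows here once out.
- selector_grip (a point): Middle of the bar grip of the black selector knob, on its upright axis at x -50, y -127 mm of the stand, 60.5 mm above the table. The bar is 39 mm long, 13 mm thick, 13 mm above and below this point, over a disc 41 mm across. The axes turn with the knob: the bar's long axis and white pointer line lie 0.9 rad anticlockwise (from above) of this point's x axis.
- selector (a joint): Selector angle, rad, growing clockwise seen from above. Clicks at 0 (grey mark, off), 0.6 (orange, warm), 1.2 (white, daylight), 1.8 (blue, cool); snaps to the nearest click when let go; about 0.05 N m to turn. At angle q the pointer and bar point 0.9 - q rad anticlockwise of the stand's x axis. The dots lie round the knob on a dark plate. It starts at off or warm.
- reel_tray: Empty orange-brown wooden tray for the thread, right of the stand, fixed to the table: 85 x 190 x 21 mm outside (x, y, z), walls 4 to 5 mm, floor 5 mm thick. Origin: centre of its underside, long side along its y.
- brooch_blue: Blue domed round brooch with a pink middle, 36 mm in diameter, 10 mm high to grip (12 with the middle). Origin: centre of its underside, z up through its face.
- brooch_wood: Wood-coloured domed round brooch with a brown middle, 36 mm in diameter, 10 mm high to grip. Origin: centre of its underside, z up through its face.
- brooch_bird: Orange-brown carved bird brooch, 24 x 54 x 11 mm (x, y, z). Origin: centre of its underside, long along y, z up through its face; grip it across x.
- brooch_blue2: A second blue domed round brooch with a pink middle, just like brooch_blue.
- reel_red: Wooden reel of red thread, standing: 24 mm in diameter, 36 mm tall. Origin: centre of its underside, z up. In the tray it may stand or lie.
- reel_blue: Wooden reel of blue thread, standing: 24 mm in diameter, 36 mm tall. Origin: centre of its underside, z up. In the tray it may stand or lie.
- stool: Miniature stool with a black top, 68 mm wide, 58 mm tall, right of the tray: other goods, leave it. Origin: centre of its underside.
- bracelet_wood: Bracelet of wooden and turquoise beads, 70 mm wide and 14 mm high, at the back left: other goods, leave it. Origin: centre of its underside.

How it is judged:
On the way, in this order (a step that is already met when the one before it is completed fails the run):
1. the lamp is pulled up and its lock button has sprung out (value of joint lamp_mast above 0.085 m and value of joint lock_button above 0.0045 m), for 0.2 s.
2. with the lamp locked up, the selector is turned to the white mark (all of step 1 and value of joint selector between 1.05 and 1.35 rad), for 0.2 s.
At the end, for the whole second after the job is handed in: Lamp locked up (raised 85 mm or more, button out 4.5 mm or more); selector at the white mark within 0.15 rad; each brooch at rest flat and face up (0.1 rad) on the felt, its middle 11 mm or more inside the rail, not on another; each reel at rest on the tray floor, lying or standing (all of step 2 and x of brooch_blue in the frame of stand between -0.085 and 0.085 m and y of brooch_blue in the frame of stand between -0.073 and 0.073 m and z of brooch_blue in the frame of stand between 0.034 and 0.041 m and angle between each of brooch_blue, brooch_wood, brooch_bird, brooch_blue2's own z axis and vertical below 0.1 rad and linear speed of each of brooch_blue, brooch_wood, brooch_bird, brooch_blue2, reel_red, reel_blue below 0.02 m/s and x of brooch_wood in the frame of stand between -0.085 and 0.085 m and y of brooch_wood in the frame of stand between -0.073 and 0.073 m and z of brooch_wood in the frame of stand between 0.034 and 0.041 m and x of brooch_bird in the frame of stand between -0.085 and 0.085 m and y of brooch_bird in the frame of stand between -0.073 and 0.073 m and z of brooch_bird in the frame of stand between 0.034 and 0.041 m and x of brooch_blue2 in the frame of stand between -0.085 and 0.085 m and y of brooch_blue2 in the frame of stand between -0.073 and 0.073 m and z of brooch_blue2 in the frame of stand between 0.034 and 0.041 m and x of reel_red in the frame of reel_tray between -0.04 and 0.04 m and y of reel_red in the frame of reel_tray between -0.092 and 0.092 m and z of reel_red in the frame of reel_tray between 0 and 0.021 m and x of reel_blue in the frame of reel_tray between -0.04 and 0.04 m and y of reel_blue in the frame of reel_tray between -0.092 and 0.092 m and z of reel_blue in the frame of reel_tray between 0 and 0.021 m); the robot touches nothing.
It fails at once if other goods are knocked more than 30 mm from where they stood (distance of any of stool, bracelet_wood from where it was at the start of the episode above 0.03 m).
Of brooch_blue, brooch_wood, brooch_bird, brooch_blue2 only 3 to 4 are there at a start; the rules pass over those that are not, and their reading is None.
Of reel_red, reel_blue only 1 to 2 are there at a start; the rules pass over those that are not, and their reading is None.
At some moment in a run one of brooch_blue, brooch_wood, brooch_bird, brooch_blue2 may be knocked a few centimetres aside while the robot is not near it.
It also fails if it takes over 210 s, if anything falls off the work surface, if the arm or the gripper's body presses on something with over 40 N, if the wrist force passes 120 N, or if a joint passes its speed limit or range.

ROBOT

A 7-joint arm with a two-finger parallel gripper is mounted at the origin on the work surface; the furniture and walls round the work are solid. World frame = base frame: x ahead of the robot, y to its left, z up, the work surface at z = 0. Lengths are in m, angles in rad, forces in N, time in s.
With the tool pointing down it reaches from about 0.4 to 0.85 m from the base axis. Payload 4.5 kg.
Tool frame: the origin (TCP) lies at the very end of the fingers, on their centre line; the grasp point (between the pads) lies 19 mm behind it; z points along the fingers, y is the line along which they close (so a half turn about z gives the same grasp; the last joint's range is limited). The gripper opens to 88 mm and grips with 3 to 60 N. Pads are 18 mm wide; open, the fingers measure 123 mm over their backs; the gripper's body (75 mm by 187 mm) begins 45 mm behind the grasp point.
Start: joints at [1.295, 0.689, -0.195, 1.565, 0.157, 0.902, -0.215], TCP at [0.191, -0.595, 0.239] pointing down, gripper open.
Joint ranges: [-3.01, 3.01], [-0.46, 2.08], [-1.47, 1.51], [0.13, 2.56], [-1, 4.14], [0.04, 2.09], [-2.66, 2.66]. Speed limits (rad/s): [2.57, 2.57, 3.14, 3.14, 3.14, 3.14, 3.14].

INTERFACE

Orientations are given as a unit quaternion [x, y, z, w].
In Python, from plant import r gives the robot as it stands. The module is installed in compiled form; this text tells all that it offers.
- The arm moves only by the tool step_arm, never from a script. Its argument "increments" is a list of rows, each a list of 2 entries, a list of its own where there are three numbers: the shift along the world's x, y, z in cm, then the turn, a rotation vector about the world's x, y, z in degrees. A call has exactly 10 rows; each row shifts and turns the commanded pose from where the row before left it; what a row does not reach is not made up. A row lasts 1/10 s, in which the tool goes at most 50 mm and 8.59 degrees, less where a joint would pass 70% of its speed; a pose out of reach is approached as far as the arm can. A call is refused whole if a number of a shift passes 5 or a number of a turn 8.59, either way. A call with a gripper value outside its range is refused whole. "fingers" is the opening, from 0 (shut) to 1 (fully open), set as the call begins (left out, the last holds). The fingers move at their own pace and stop on an object; "grip_force" is the grip in N (left out, the last holds). Time passes only in rows, so rows that do not move let the fingers close, or fill a call up. It gives the time, the measured TCP pose, the force, the opening and the grip force at its end, in the units of the state.
- r.get_state(): the state, without advancing time (a new reading comes with each control period).
- r.snapshot(name): name is "scene" or "side" or "wrist"; returns (picture, depth): 384x512x3 uint8, red, green, blue; 384x512 float32, m along the optical axis (not along the pixel's ray), 0 where there is no reading.
- r.calibration(name): a dict with "fov_y" (degrees; the focal length in pixels is half the picture's height over the tangent of half this angle, whatever the lens; pixels are square), "cx", "cy" (the principal point, pixels), "R" (3x3) and "t" (3): a world point X has camera coordinates R X + t. Camera axes: x right, y down, z forward; pixel columns grow to the right and rows downward; lengths in m; the calibration is good to about 2 mm. A picture is of the moment at which its call begins: read the wrist's pose just before it. calibration takes no time and is no camera call; for the wrist camera it gives the pose at the moment of the call.
- r.finish_job(): hands the job in; it is judged then, once.
The state is a dict: "clock": time; "q": joint angles; "qd": joint speeds; "joint_torque": joint torques, N m; "tool_pos": TCP position; "eef_rot": TCP orientation; "contact_force": force on the tool from outside, world axes, zero at the start; "moment": the same for the moment, N m; "opening": opening from 0.0 (shut) to 1.0 (fully open); "finger_force": force on a finger pad.
Only numpy, scipy, OpenCV 4.12 (cv2) and the standard library are available. Lean on these libraries where they do the work, as an engineer would, in place of code of your own. Each camera call takes 0.05 s, during which the arm holds its last target. There are 200 camera calls.

## Working session

There is one attempt and no reset: what is moved stays moved. The work goes in short steps, Python scripts to look and compute and a tool call to move; the robot and the scene stay as the last step left them, time stands still between calls to the robot, and variables do not carry over. Pictures are saved under pics/ and viewed, at most 14 in all, crops included, and the job is handed in when it is done.

Besides the shell and the picture viewer there is one more tool, called after "Call:" as name([rows], argument=value, ...), one row to a line, values as JSON. step_arm: Moves the arm, as the interface text tells. Its arguments: {"type":"object","properties":{"increments":{"type":"array","items":{"type":"array"}},"fingers":{"type":"number"},"grip_force":{"type":"number"}},"required":["increments"]}

```bash
mkdir -p pics; cat > h.py <<'E'
import numpy as np, cv2
from plant import r
def snap(n,name):
    c=r.calibration(n); p,d=r.snapshot(n)
    cv2.imwrite(f'pics/{name}.png',p[:,:,::-1]); np.savez(f'pics/{name}.npz',p=p,d=d,**{k:np.array(c[k]) for k in c}); return p,d,c
def cloud(d,c):
    f=d.shape[0]/2/np.tan(np.radians(float(c['fov_y']))/2)
    v,u=np.mgrid[:d.shape[0],:d.shape[1]]
    X=np.stack([(u-c['cx'])/f*d,(v-c['cy'])/f*d,d],-1)
    return (X-np.array(c['t']))@np.array(c['R'])
def st():
    s=r.get_state(); print(round(s['clock'],2),np.round(s['tool_pos'],4),np.round(s['eef_rot'],4),'F',np.round(s['contact_force'],1),'op',round(s['opening'],3),'ff',s['finger_force'])
    return s
E
python3 - <<'E'
from h import *
st()
ims=[snap(n,n+'0')[0] for n in('scene','side')]
cv2.imwrite('pics/a.png',cv2.resize(ims[0],(800,600))[:,:,::-1])
cv2.imwrite('pics/b.png',cv2.resize(ims[1],(800,600))[:,:,::-1])
E
```

```text
0.0 [ 0.1903 -0.5947  0.2379] [ 9.880e-01  1.543e-01 -2.000e-04 -9.000e-04] F [ 0.1 -0.4  0.3] op 1.0 ff 0.0
```

View pics/a.png

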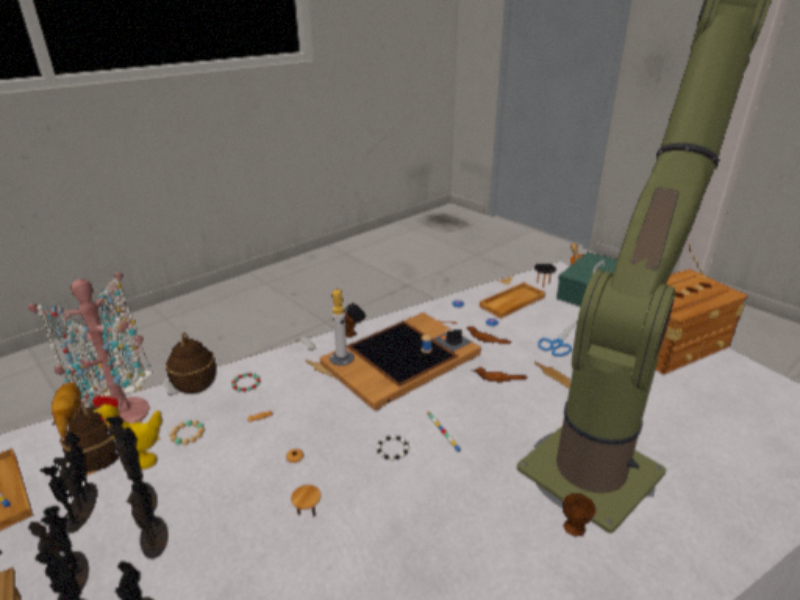

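View pics/b.png

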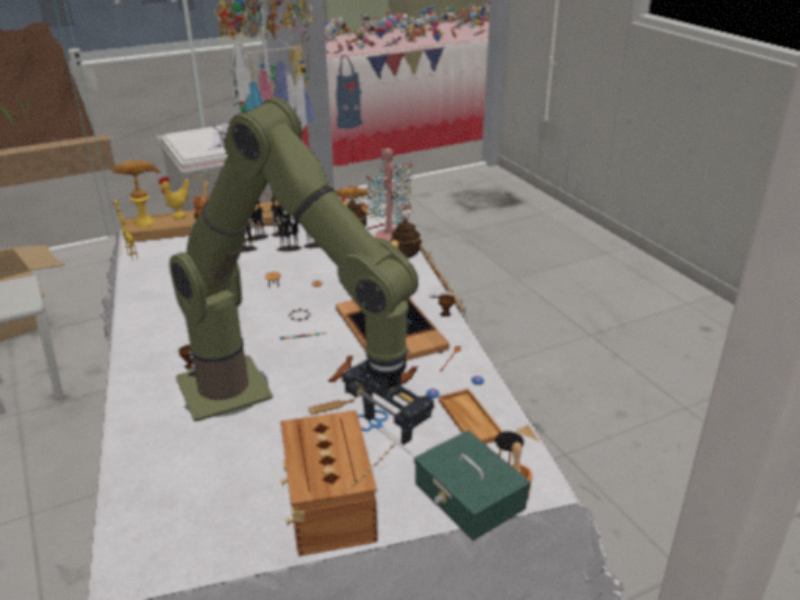

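The scene view shows the stand around (400,355), blue reel on the felt at (426,345), two blue brooches at (458,303) and (491,322), dark birds at (487,336) and (498,376), the tray at (512,299), and a small round wood thing at (295,455). The side view mostly confirms this; the arm hides part of it.

```bash
python3 - <<'E'
from h import *
z=np.load('pics/scene0.npz');c={k:z[k] for k in('fov_y','cx','cy','R','t')}
P=cloud(z['d'],c)
for n,(u,v) in dict(blueA=(458,303),blueB=(491,322),bird1=(487,336),bird2=(498,376),wood=(295,455),tray=(512,299),reel=(426,343),knob=(338,296),lampbase=(342,355),sel=(455,337),stool=(545,268),c1=(380,405),c2=(322,366),c3=(481,350),c4=(425,316)).items():
    print(n,np.round(np.median(P[int(v*.64)-1:int(v*.64)+2,int(u*.64)-1:int(u*.64)+2].reshape(-1,3),0),3))
# top-down orthophoto composite, 1mm/px x 0.2..0.9 (up), y .5..-.9
for nm in('scene0','side0'):
    z=np.load(f'pics/{nm}.npz');c={k:z[k] for k in('fov_y','cx','cy','R','t')}
    f=192/np.tan(np.radians(float(c['fov_y']))/2)
    K=np.array([[f,0,c['cx']],[0,f,c['cy']],[0,0,1]])
    Hm=K@np.c_[c['R'][:,:2],c['t']+c['R'][:,2]*0.0]
    A=np.array([[0,-1/800,.95],[-1/800,0,.35],[0,0,1]]) # px(u,v)->(x,y)
    im=cv2.warpPerspective(z['p'],Hm@A,(800,560),flags=cv2.WARP_INVERSE_MAP|cv2.INTER_LINEAR)
    cv2.imwrite(f'pics/top_{nm}.png',im[:,:,::-1])
print(c['t'])
E
```

```text
blueA [ 0.603 -0.28   0.007]
blueB [ 0.465 -0.266  0.008]
bird1 [ 0.421 -0.19   0.018]
bird2 [ 0.294 -0.082  0.02 ]
wood [0.412 0.396 0.009]
tray [ 0.516 -0.418  0.002]
reel [ 0.459 -0.008  0.064]
knob [0.564 0.162 0.216]
lampbase [0.566 0.164 0.055]
sel [ 0.438 -0.089  0.056]
stool [ 0.509 -0.563  0.055]
c1 [0.398 0.186 0.023]
c2 [0.611 0.19  0.017]
c3 [ 0.383 -0.121  0.025]
c4 [ 0.58  -0.127  0.037]
[-0.47010357  0.21297487  1.98813834]
```

View pics/top_scene0.png

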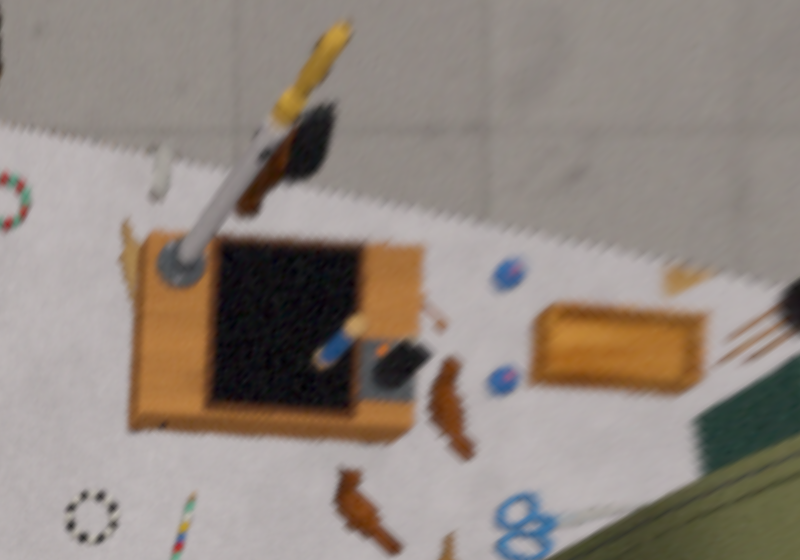

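The rectified top view shows the stand at (280,330), the blue reel near (340,340), blue brooches at (510,272) and (503,380), two long brown carvings at (450,405) and (365,510), and the tray at (620,345). I need a wrist view to tell the brooches from decoys.

Call:
step_arm([
  [[2.2, 3.8, 2], [0, 0, 0]],
  [[2.2, 3.8, 2], [0, 0, 0]],
  [[2.2, 3.8, 2], [0, 0, 0]],
  [[2.2, 3.8, 2], [0, 0, 0]],
  [[2.2, 3.8, 2], [0, 0, 0]],
  [[2.2, 3.8, 2], [0, 0, 0]],
  [[2.2, 3.8, 2], [0, 0, 0]],
  [[2.2, 3.8, 2], [0, 0, 0]],
  [[2.2, 3.8, 2], [0, 0, 0]],
  [[2.2, 3.8, 2], [0, 0, 0]],
])

```text
clock: 1.1
tool_pos: [0.4108, -0.2135, 0.4394]
eef_rot: [0.988, 0.154, -0.0, 0.0]
contact_force: [1.0, -0.5, -0.2]
opening: 1.002
finger_force: 0.0
```

```bash
python3 - <<'E'
from h import *
st()
p,d,c=snap('wrist','w1')
snap('scene','scene1');snap('side','side1')
print(c['fov_y'],np.round(c['R'],3),-np.array(c['R']).T@c['t'])
a=cv2.imread('pics/scene1.png')[180:340,100:400];cv2.imwrite('pics/sc1.png',cv2.resize(a,None,fx=2.6,fy=2.6,interpolation=cv2.INTER_CUBIC))
cv2.imwrite('pics/w1b.png',cv2.resize(p,(800,600))[:,:,::-1])
E
```

```text
1.1 [ 0.4108 -0.2135  0.4394] [ 9.880e-01  1.542e-01 -2.000e-04  0.000e+00] F [ 1.  -0.5 -0.2] op 1.002 ff 0.0
69.10914949341361 [[ 0.305 -0.952  0.   ]
 [-0.913 -0.292  0.286]
 [-0.272 -0.087 -0.958]] [ 0.48060446 -0.19107258  0.58448914]
```

View pics/w1b.png

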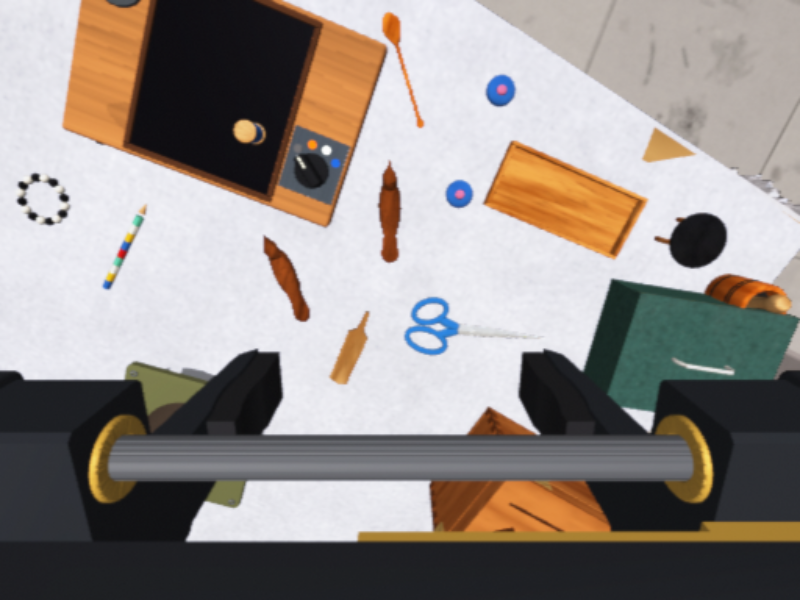

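View pics/sc1.png

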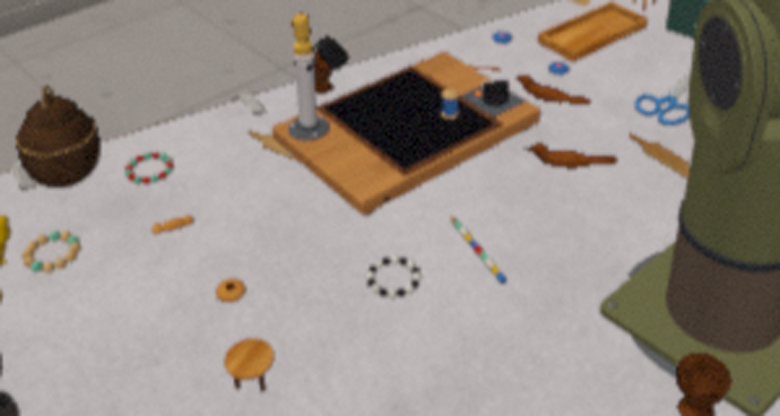

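Wrist view: selector at (311,170) with its pointer toward the grey dot (off), one blue reel (248,132) on the felt, two blue brooches (500,90) and (459,194), tray (565,200), stool (698,240); the long carved birds and the rest are decoys. The scene crop shows brooch_wood at (230,290), the short bird brooch at (173,225) and the bracelet at (52,250). Next look is from above the left side.

Call:
step_arm([
  [[0.3, 4.2, 0.5], [0, 0, 1.8]],
  [[0.3, 4.2, 0.5], [0, 0, 1.8]],
  [[0.3, 4.2, 0.5], [0, 0, 1.8]],
  [[0.3, 4.2, 0.5], [0, 0, 1.8]],
  [[0.3, 4.2, 0.5], [0, 0, 1.8]],
  [[0.3, 4.2, 0.5], [0, 0, 1.8]],
  [[0.3, 4.2, 0.5], [0, 0, 1.8]],
  [[0.3, 4.2, 0.5], [0, 0, 1.8]],
  [[0.3, 4.2, 0.5], [0, 0, 1.8]],
  [[0.3, 4.2, 0.5], [0, 0, 1.8]],
])

```text
clock: 2.25
tool_pos: [0.441, 0.2043, 0.4879]
eef_rot: [0.952, 0.306, -0.001, 0.001]
contact_force: [1.1, 0.2, -0.3]
opening: 0.998
finger_force: 0.0
```

```bash
python3 - <<'E'
from h import *
st()
p,d,c=snap('wrist','w2')
cv2.imwrite('pics/w2b.png',cv2.resize(p,(800,600))[:,:,::-1])
E
```

```text
2.25 [0.441  0.2043 0.4879] [ 9.52e-01  3.06e-01 -9.00e-04  8.00e-04] F [ 1.1  0.2 -0.3] op 0.998 ff 0.0
```

View pics/w2b.png

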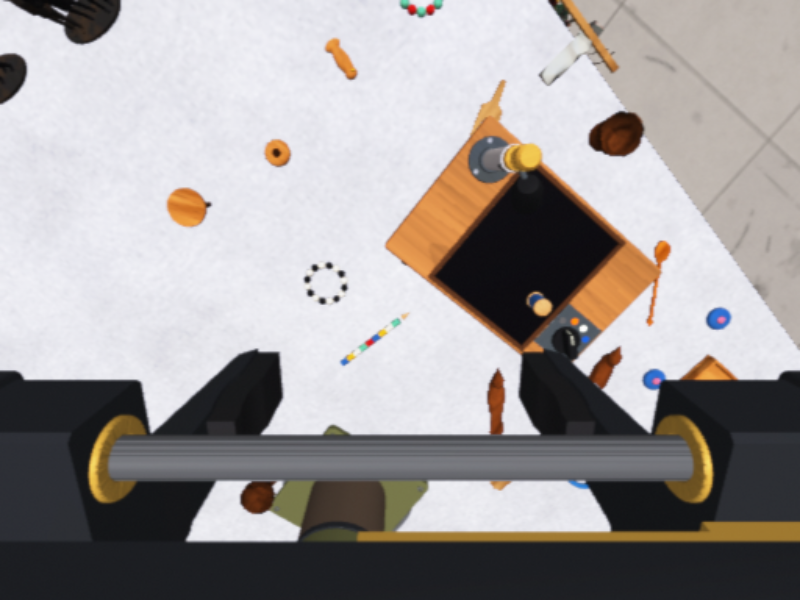

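The wrist view shows everything: bird brooch (342,58), wood brooch (277,152), the lamp knob (530,156), reel (540,303), selector (566,342), blue brooches (718,318) and (654,379).

```bash
cat >> h.py <<'E'
def load(nm):
    z=np.load(f'pics/{nm}.npz');return z['p'],z['d'],{k:z[k] for k in('fov_y','cx','cy','R','t')}
def ray(c,uv,z):
    f=192/np.tan(np.radians(float(c['fov_y']))/2); uv=np.atleast_2d(np.asarray(uv,float))
    D=np.c_[(uv[:,0]-c['cx'])/f,(uv[:,1]-c['cy'])/f,np.ones(len(uv))]@np.array(c['R'])
    o=-np.array(c['R']).T@np.array(c['t'])
    return o+D*((z-o[2])/D[:,2])[:,None]
def blobs(p,hsvlo,hsvhi,minA=40):
    h=cv2.cvtColor(p,cv2.COLOR_RGB2HSV); m=cv2.inRange(h,hsvlo,hsvhi)
    m=cv2.morphologyEx(m,cv2.MORPH_CLOSE,np.ones((5,5)))
    n,l,s,ce=cv2.connectedComponentsWithStats(m)
    return [(l==i,s[i],ce[i]) for i in range(1,n) if s[i][4]>=minA]
def desc(c,m,z):
    v,u=np.nonzero(m);X=ray(c,np.c_[u,v],z)[:,:2].astype(np.float32)
    (a,b),(w,h),t=cv2.minAreaRect(X*1000); 
    return np.round([a,b,w,h,t],1)
E
python3 - <<'E'
from h import *
for nm in('w1','w2'):
    p,d,c=load(nm); P=cloud(d,c); print(nm)
    for name,lo,hi,z in(('blue',(100,90,60),(130,255,255),.006),('orange',(8,110,90),(22,255,255),.006),('dark',(0,0,0),(180,255,32),.038),('yellow',(20,120,100),(32,255,255),.221)):
        for m,s,ce in blobs(p[:230],lo,hi):
            mm=np.zeros(p.shape[:2],bool);mm[:230]=m
            print(name,'px',np.round(ce/.64),'A',s[4],'rect(mm)',desc(c,mm,z),'zmed',np.round(np.median(P[mm][:,2]),3))
E
```

```text
w1
blue px [500.  90.] A 259 rect(mm) [ 602.4 -279.8   33.8   33.     5.5] zmed 0.007
blue px [459. 193.] A 228 rect(mm) [ 472.  -273.7   33.7   30.4   19.5] zmed 0.008
blue px [432. 326.] A 583 rect(mm) [ 288.2 -301.3   85.2   70.5    1.9] zmed 0.007
orange px [227.  90.] A 9061 rect(mm) [516.    7.8 417.3 261.9  87.1] zmed 0.037
orange px [248. 131.] A 256 rect(mm) [463.2   1.4  27.7  38.8  12.7] zmed 0.072
orange px [663. 148.] A 339 rect(mm) [ 597.4 -505.8   58.9   35.2   79.7] zmed -0.003
orange px [564. 200.] A 4157 rect(mm) [ 504.5 -408.9  195.7   86.    85.8] zmed 0.005
orange px [389. 215.] A 558 rect(mm) [ 419.2 -195.9  121.4   24.5   17.7] zmed 0.02
orange px [286. 278.] A 498 rect(mm) [292.1 -89.4 121.3  25.6  39.7] zmed 0.02
orange px [749. 293.] A 840 rect(mm) [ 466.4 -703.9   41.1  123.1    3.4] zmed 0.063
orange px [354. 342.] A 269 rect(mm) [ 239.3 -202.7   27.2   80.8   85.5] zmed 0.006
dark px [219.  84.] A 10079 rect(mm) [502.2  34.2 166.8 195.2  86.9] zmed 0.037
dark px [309. 172.] A 203 rect(mm) [440.5 -87.1  38.1  22.1  48.6] zmed 0.07
dark px [697. 240.] A 872
[... 624 characters left out ...]
orange px [277. 152.] A 203 rect(mm) [417.1 393.1  30.4  32.4  35.6] zmed 0.007
orange px [186. 207.] A 470 rect(mm) [278.7 460.5  52.   51.6  76.9] zmed 0.039
dark px [68.  9.] A 691 rect(mm) [406.5 669.5  36.  119.5  35.7] zmed 0.032
dark px [ 4. 70.] A 67 rect(mm) [306.  705.2  25.4  14.9  20.9] zmed 0.006
dark px [525. 255.] A 6309 rect(mm) [501.   32.7 165.8 192.3  86.9] zmed 0.038
dark px [565. 341.] A 201 rect(mm) [438.4 -96.6  47.2  35.8  35.6] zmed 0.052
dark px [263. 356.] A 56 rect(mm) [163.8 255.2  10.1  39.7  35.6] zmed 0.491
dark px [537. 356.] A 57 rect(mm) [400.6 -75.6  10.1  40.   35.6] zmed 0.491
yellow px [526. 154.] A 196 rect(mm) [572.8 162.5  18.7  29.9  35.6] zmed 0.22
```

```bash
python3 - <<'E'
from h import *
p,d,c=load('w2');P=cloud(d,c)
m=(P[...,2]>.2)&(P[...,2]<.235)&(abs(P[...,0]-.575)<.06)&(abs(P[...,1]-.16)<.06)
Q=P[m];print(m.sum(),Q.mean(0),Q.min(0),Q.max(0))
t=Q[:,2]>.214;print(t.sum(),Q[t].mean(0),Q[t].min(0),Q[t].max(0))
print(r.get_state()['q'])
# bird & wood & knob uv; wood by depth
for cx,cy,w in((341,58,30),(277,152,22)):
    s=np.s_[int(cy*.64)-w:int(cy*.64)+w,int(cx*.64)-w:int(cx*.64)+w]
    Q=P[s].reshape(-1,3);Q=Q[(Q[:,2]>.004)];print(len(Q),np.round(Q.mean(0),4),np.round(Q.max(0),4),cv2.minAreaRect((Q[:,:2]*1000).astype(np.float32)))
q,d,c=load('w1');P=cloud(d,c)
m=(P[...,2]>.062)&(abs(P[...,0]-.444)<.03)&(abs(P[...,1]+.09)<.03);Q=P[m];print('sel',m.sum(),Q.mean(0),cv2.minAreaRect((Q[:,:2]*1000).astype(np.float32)))
m=(P[...,2]>.06)&(abs(P[...,0]-.463)<.04)&(abs(P[...,1]-.005)<.04);Q=P[m];print('reel',m.sum(),Q.mean(0),Q.max(0),cv2.minAreaRect((Q[:,:2]*1000).astype(np.float32)))
E
```

```text
275 [0.57448287 0.15742777 0.21744414] [0.56377124 0.14432498 0.20019766] [0.58778769 0.16809591 0.22237279]
239 [0.57521616 0.15664157 0.21892173] [0.5639321  0.14432498 0.21407173] [0.58778769 0.1677906  0.22237279]
[-0.12786027  0.30884654 -0.59968616  1.50418797  0.17017402  1.37949643
 -1.67405934]
256 [0.5613 0.3773 0.0419] [0.5814 0.41   0.6329] ((539.6434326171875, 326.90618896484375), (176.76268005371094, 20.65686798095703), 67.33528900146484)
224 [0.4202 0.3882 0.0271] [0.5007 0.4097 0.6329] ((461.14892578125, 332.0149841308594), (32.53301239013672, 183.89137268066406), 35.06193161010742)
sel 172 [ 0.4445243  -0.09263395  0.06987978] ((444.0418395996094, -92.27945709228516), (38.3558349609375, 12.975107192993164), 48.58757781982422)
reel 180 [ 0.46448106 -0.01813278  0.07216599] [ 0.47595072 -0.00569763  0.07564267] ((464.1176452636719, -17.396595001220703), (22.722753524780273, 23.532093048095703), 36.5408821105957)
```

Call:
step_arm([
  [[2.25, -0.8, -3.1], [0, 0, 0]],
  [[2.25, -0.8, -3.1], [0, 0, 0]],
  [[2.25, -0.8, -3.1], [0, 0, 0]],
  [[2.25, -0.8, -3.1], [0, 0, 0]],
  [[2.25, -0.8, -3.1], [0, 0, 0]],
  [[2.25, -0.8, -3.1], [0, 0, 0]],
  [[0, 0, -2.6], [0, 0, 0]],
  [[0, 0, -2.6], [0, 0, 0]],
  [[0, 0, -2.6], [0, 0, 0]],
  [[0, 0, -2.6], [0, 0, 0]],
], fingers=1)

```text
clock: 3.3
tool_pos: [0.5753, 0.154, 0.1965]
eef_rot: [0.952, 0.306, -0.001, 0.001]
contact_force: [0.1, 0.5, 0.5]
opening: 1.0
finger_force: 0.0
```

Call:
step_arm([
  [[0, 0, -0.4], [0, 0, 0]],
  [[0, 0, 0], [0, 0, 0]],
  [[0, 0, 0], [0, 0, 0]],
  [[0, 0, 0], [0, 0, 0]],
  [[0, 0, 0], [0, 0, 0]],
  [[0, 0, 0], [0, 0, 0]],
  [[0, 0, 0], [0, 0, 0]],
  [[0, 0, 0], [0, 0, 0]],
  [[0, 0, 0], [0, 0, 0]],
  [[0, 0, 0], [0, 0, 0]],
], fingers=0, grip_force=20)

```text
clock: 4.3
tool_pos: [0.5759, 0.1563, 0.1949]
eef_rot: [0.952, 0.307, 0.0, 0.0]
contact_force: [0.6, -0.8, 0.9]
opening: 0.261
finger_force: 20.0
```

Call:
step_arm([
  [[0, 0, 0.9], [0, 0, 0]],
  [[0, 0, 0.9], [0, 0, 0]],
  [[0, 0, 0.9], [0, 0, 0]],
  [[0, 0, 0.9], [0, 0, 0]],
  [[0, 0, 0.9], [0, 0, 0]],
  [[0, 0, 0.9], [0, 0, 0]],
  [[0, 0, 0.9], [0, 0, 0]],
  [[0, 0, 0.9], [0, 0, 0]],
  [[0, 0, 0.9], [0, 0, 0]],
  [[0, 0, 0.9], [0, 0, 0]],
])

```text
clock: 5.3
tool_pos: [0.5758, 0.1564, 0.2857]
eef_rot: [0.952, 0.307, 0.0, 0.0]
contact_force: [4.2, -2.8, -2.4]
opening: 0.269
finger_force: 20.0
```

Call:
step_arm([
  [[0, 0, 0.1], [0, 0, 0]],
  [[0, 0, 0], [0, 0, 0]],
  [[0, 0, 0.1], [0, 0, 0]],
  [[0, 0, 0], [0, 0, 0]],
  [[0, 0, 0], [0, 0, 0]],
  [[0, 0, 0], [0, 0, 0]],
  [[0, 0, 0], [0, 0, 0]],
  [[0, 0, 0], [0, 0, 0]],
  [[0, 0, 0], [0, 0, 0]],
  [[0, 0, 0], [0, 0, 0]],
])

```text
clock: 6.3
tool_pos: [0.5758, 0.1564, 0.2867]
eef_rot: [0.952, 0.307, 0.0, 0.0]
contact_force: [5.0, -2.6, -4.7]
opening: 0.267
finger_force: 20.0
```

```bash
python3 - <<'E'
from h import *
p,d,c=snap('scene','s3')
f=192/np.tan(np.radians(c['fov_y'])/2)
x=np.array(c['R'])@[0.563,.157,.146]+c['t'];u,v=f*x[0]/x[2]+c['cx'],f*x[1]/x[2]+c['cy'];print(u,v)
u,v=int(u),int(v)
cv2.imwrite('pics/s3c.png',cv2.resize(p[v-50:v+40,u-45:u+45],(600,600),interpolation=cv2.INTER_CUBIC)[:,:,::-1])
E
```

```text
218.26834279622756 205.70183279720635
```

View pics/s3c.png

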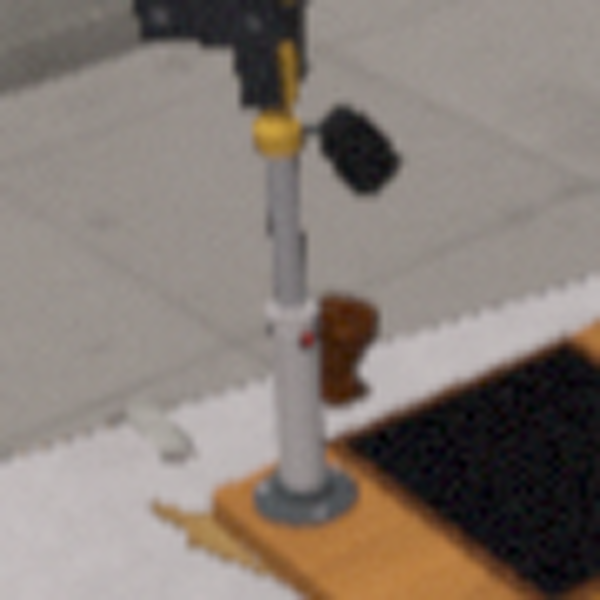

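The crop shows the red button at (307,338), out of its hole, with the lamp up. I'm releasing and going to the selector.

Call:
step_arm([
  [[0, 0, 0], [0, 0, 0]],
  [[0, 0, 0], [0, 0, 0]],
  [[0, 0, 0], [0, 0, 0]],
  [[0, 0, 0], [0, 0, 0]],
  [[0, 0, 1], [0, 0, 0]],
  [[0, 0, 2], [0, 0, 0]],
  [[0, 0, 3], [0, 0, 0]],
  [[-0.8, -1.4, 0], [0, 0, 1]],
  [[-2, -4, 0], [0, 0, 2]],
  [[-2, -4, 0], [0, 0, 2]],
], fingers=0.6)

```text
clock: 7.35
tool_pos: [0.5272, 0.0628, 0.3476]
eef_rot: [0.937, 0.35, 0.001, -0.0]
contact_force: [-0.0, -0.9, 0.4]
opening: 0.598
finger_force: 0.0
```

Call:
step_arm([
  [[-2, -4, 0], [0, 0, 2]],
  [[-2, -4, 0], [0, 0, 2]],
  [[-2, -4, -2], [0, 0, 2]],
  [[-2.4, -3.4, -3], [0, 0, 2]],
  [[0, 0, -4], [0, 0, 0]],
  [[0, 0, -4], [0, 0, 0]],
  [[0, 0, -4], [0, 0, 0]],
  [[0, 0, -3], [0, 0, 0]],
  [[0, 0, -2], [0, 0, 0]],
  [[0, 0, 0], [0, 0, 0]],
])

```text
clock: 8.35
tool_pos: [0.4435, -0.0901, 0.1261]
eef_rot: [0.911, 0.413, -0.002, -0.001]
contact_force: [-0.1, 0.3, -0.3]
opening: 0.601
finger_force: 0.0
```

Call:
step_arm([
  [[0, 0, -2.5], [0, 0, 0]],
  [[0, 0, -2.5], [0, 0, 0]],
  [[0, 0, -1.5], [0, 0, 0]],
  [[0, 0, -0.7], [0, 0, 0]],
  [[0, 0, 0], [0, 0, 0]],
  [[0, 0, 0], [0, 0, 0]],
  [[0, 0, 0], [0, 0, 0]],
  [[0, 0, 0], [0, 0, 0]],
  [[0, 0, 0], [0, 0, 0]],
  [[0, 0, 0], [0, 0, 0]],
])

```text
clock: 9.35
tool_pos: [0.4443, -0.0905, 0.0557]
eef_rot: [0.911, 0.413, 0.0, 0.0]
contact_force: [0.0, 0.6, -0.1]
opening: 0.597
finger_force: 0.0
```

Call:
step_arm([
  [[0, 0, 0], [0, 0, 0]],
  [[0, 0, 0], [0, 0, 0]],
  [[0, 0, 0], [0, 0, 0]],
  [[0, 0, 0], [0, 0, 0]],
  [[0, 0, 0], [0, 0, 0]],
  [[0, 0, 0], [0, 0, 0]],
  [[0, 0, 0], [0, 0, 0]],
  [[0, 0, 0], [0, 0, 0]],
  [[0, 0, 0], [0, 0, 0]],
  [[0, 0, 0], [0, 0, 0]],
], fingers=0, grip_force=15)

```text
clock: 10.35
tool_pos: [0.4444, -0.0905, 0.0555]
eef_rot: [0.911, 0.413, 0.0, 0.0]
contact_force: [1.8, -1.1, -0.8]
opening: 0.149
finger_force: 15.0
```

Call:
step_arm([
  [[0, 0, 0], [0, 0, -7]],
  [[0, 0, 0], [0, 0, -7]],
  [[0, 0, 0], [0, 0, -7]],
  [[0, 0, 0], [0, 0, -7]],
  [[0, 0, 0], [0, 0, -7]],
  [[0, 0, 0], [0, 0, -7]],
  [[0, 0, 0], [0, 0, -7]],
  [[0, 0, 0], [0, 0, -7]],
  [[0, 0, 0], [0, 0, -7]],
  [[0, 0, 0], [0, 0, -6]],
])

```text
clock: 11.35
tool_pos: [0.4444, -0.0909, 0.0555]
eef_rot: [0.984, -0.178, 0.0, 0.0]
contact_force: [0.9, -1.3, -1.6]
opening: 0.149
finger_force: 15.0
```

Call:
step_arm([
  [[0, 0, 0], [0, 0, 0]],
  [[0, 0, 0], [0, 0, 0]],
  [[0, 0, 0], [0, 0, 0]],
  [[0, 0, 0], [0, 0, 0]],
  [[0, 0, 0], [0, 0, 0]],
  [[0, 0, 0], [0, 0, 0]],
  [[0, 0, 0], [0, 0, 0]],
  [[0, 0, 0], [0, 0, 0]],
  [[0, 0, 0], [0, 0, 0]],
  [[0, 0, 0], [0, 0, 0]],
])

```text
clock: 12.35
tool_pos: [0.4444, -0.0908, 0.0555]
eef_rot: [0.984, -0.176, 0.0, 0.0]
contact_force: [2.6, -4.7, -3.2]
opening: 0.147
finger_force: 15.0
```

Call:
step_arm([
  [[0, 0, 0], [0, 0, 0]],
  [[0, 0, 0], [0, 0, 0]],
  [[0, 0, 0], [0, 0, 0]],
  [[0, 0, 0], [0, 0, 0]],
  [[0, 0, 2], [0, 0, 0]],
  [[0, 0, 3], [0, 0, 0]],
  [[0, 0, 3], [0, 0, 0]],
  [[1, 3.6, 0], [0, 0, 0]],
  [[1, 3.7, 0], [0, 0, 0]],
  [[0, 0, 0], [0, 0, 0]],
], fingers=0.6)

```text
clock: 13.35
tool_pos: [0.4661, -0.0111, 0.1359]
eef_rot: [0.985, -0.171, 0.001, -0.002]
contact_force: [0.5, 0.8, 0.6]
opening: 0.596
finger_force: 0.0
```

```bash
python3 - <<'E'
from h import *
st()
p,d,c=snap('wrist','w4')
P=cloud(d,c)
m=(P[...,2]>.062)&(P[...,2]<.09)&(abs(P[...,0]-.444)<.03)&(abs(P[...,1]+.09)<.03);Q=P[m];print('sel',m.sum(),cv2.minAreaRect((Q[:,:2]*1000).astype(np.float32)) if m.sum() else 0)
m=(P[...,2]>.066)&(P[...,2]<.09)&(abs(P[...,0]-.463)<.04)&(abs(P[...,1]+.0175)<.03);Q=P[m];print('reel',m.sum(),cv2.minAreaRect((Q[:,:2]*1000).astype(np.float32))if m.sum() else 0)
p,d,c=snap('side','s4');P=cloud(d,c)
m=(P[...,2]>.062)&(P[...,2]<.09)&(abs(P[...,0]-.444)<.03)&(abs(P[...,1]+.09)<.03);Q=P[m];print('selside',m.sum(),cv2.minAreaRect((Q[:,:2]*1000).astype(np.float32)) if m.sum() else 0)
cv2.imwrite('pics/w4b.png',p[:,:,::-1])
E
```

```text
13.35 [ 0.4661 -0.0111  0.1359] [ 0.9852 -0.1712  0.0012 -0.0023] F [0.5 0.8 0.6] op 0.596 ff 0.0
sel 872 ((444.33709716796875, -90.76268005371094), (13.216099739074707, 38.75954055786133), 68.21987915039062)
reel 689 ((464.18310546875, -16.586153030395508), (23.031034469604492, 23.700645446777344), 70.35490417480469)
selside 32 ((439.58624267578125, -92.79412078857422), (25.02010726928711, 34.30765914916992), 84.98151397705078)
```

Call:
step_arm([
  [[0, 0, 0], [0, 0, 0]],
  [[0, 0, -2], [0, 0, 0]],
  [[0, 0, -3], [0, 0, 0]],
  [[0, 0, -3], [0, 0, 0]],
  [[0, 0, -1], [0, 0, 0]],
  [[0, 0, 0], [0, 0, 0]],
  [[0, 0, 0], [0, 0, 0]],
  [[0, 0, 0], [0, 0, 0]],
  [[0, 0, 0], [0, 0, 0]],
  [[0, 0, 0], [0, 0, 0]],
])

```text
clock: 14.45
tool_pos: [0.4646, -0.0174, 0.0463]
eef_rot: [0.984, -0.176, 0.001, -0.0]
contact_force: [-0.3, -0.9, -0.6]
opening: 0.597
finger_force: 0.0
```

Call:
step_arm([
  [[0, 0, 0], [0, 0, 0]],
  [[0, 0, 0], [0, 0, 0]],
  [[0, 0, 0], [0, 0, 0]],
  [[0, 0, 0], [0, 0, 0]],
  [[0, 0, 0], [0, 0, 0]],
  [[0, 0, 0], [0, 0, 0]],
  [[0, 0, 0], [0, 0, 0]],
  [[0, 0, 0], [0, 0, 0]],
  [[0, 0, 0], [0, 0, 0]],
  [[0, 0, 0], [0, 0, 0]],
], fingers=0, grip_force=12)

```text
clock: 15.45
tool_pos: [0.4642, -0.0174, 0.0455]
eef_rot: [0.984, -0.176, -0.0, 0.0]
contact_force: [0.2, -0.1, -0.2]
opening: 0.253
finger_force: 12.0
```

Call:
step_arm([
  [[0, 0, 2], [0, 0, 0]],
  [[0, 0, 4], [0, 0, 0]],
  [[0, 0, 4], [0, 0, 0]],
  [[0.4, -3.6, 0], [0, 0, 0]],
  [[0.5, -4.6, 0], [0, 0, 0]],
  [[0.5, -4.6, 0], [0, 0, 0]],
  [[0.5, -4.6, 0], [0, 0, 0]],
  [[0.5, -4.6, 0], [0, 0, 0]],
  [[0.5, -4.6, 0], [0, 0, 0]],
  [[0.5, -4.6, 0], [0, 0, 0]],
])

```text
clock: 16.45
tool_pos: [0.4976, -0.3313, 0.1454]
eef_rot: [0.984, -0.176, -0.0, -0.0]
contact_force: [1.9, -0.5, -0.2]
opening: 0.247
finger_force: 12.0
```

Call:
step_arm([
  [[0.8, -4.6, 0], [0, 0, 0]],
  [[0, 0, 0], [0, 0, 0]],
  [[0, 0, -4], [0, 0, 0]],
  [[0, 0, -4], [0, 0, 0]],
  [[0, 0, -3], [0, 0, 0]],
  [[0, 0, -1], [0, 0, 0]],
  [[0, 0, -0.5], [0, 0, 0]],
  [[0, 0, -0.5], [0, 0, 0]],
  [[0, 0, 0], [0, 0, 0]],
  [[0, 0, 0], [0, 0, 0]],
])

```text
clock: 17.45
tool_pos: [0.5069, -0.3759, 0.0167]
eef_rot: [0.984, -0.176, 0.001, 0.0]
contact_force: [-0.7, -0.3, 0.6]
opening: 0.249
finger_force: 12.0
```

Call:
step_arm([
  [[0, 0, 0], [0, 0, 0]],
  [[0, 0, 0], [0, 0, 0]],
  [[0, 0, 0], [0, 0, 0]],
  [[0, 0, 0], [0, 0, 0]],
  [[0, 0, 1], [0, 0, 0]],
  [[0, 0, 4], [0, 0, 0]],
  [[0, 0, 5], [0, 0, 0]],
  [[0, 0, 5], [0, 0, 0]],
  [[0, 0, 5], [0, 0, 0]],
  [[0, 0, 0], [0, 0, 0]],
], fingers=0.5)

```text
clock: 18.45
tool_pos: [0.5102, -0.3778, 0.2239]
eef_rot: [0.984, -0.176, 0.007, 0.003]
contact_force: [0.6, -0.6, -0.1]
opening: 0.503
finger_force: 0.0
```

```bash
python3 - <<'E'
from h import *
st()
p,d,c=snap('wrist','w5');P=cloud(d,c)
cv2.imwrite('pics/w5b.png',cv2.resize(p,(800,600))[:,:,::-1])
for m,s,ce in blobs(p,(100,90,60),(130,255,255)):
    print(np.round(ce/.64),s[4],desc(c,m,.006),np.round(np.median(P[m],0),3),P[m][:,2].max())
E
```

```text
18.45 [ 0.5102 -0.3778  0.2239] [ 0.9843 -0.1761  0.0071  0.0029] F [ 0.6 -0.6 -0.1] op 0.503 ff 0.0
[249. 196.] 535 [ 602.8 -281.3   33.1   34.1   65.1] [ 0.603 -0.283  0.007] 0.3700605156829402
[305. 337.] 385 [ 474.4 -275.5   34.    31.7   79. ] [ 0.476 -0.278  0.008] 0.3700605156829402
[406. 501.] 857 [ 276.2 -295.1   73.6   58.3   69.6] [ 0.282 -0.3    0.007] 0.3700605156829402
```

View pics/w5b.png

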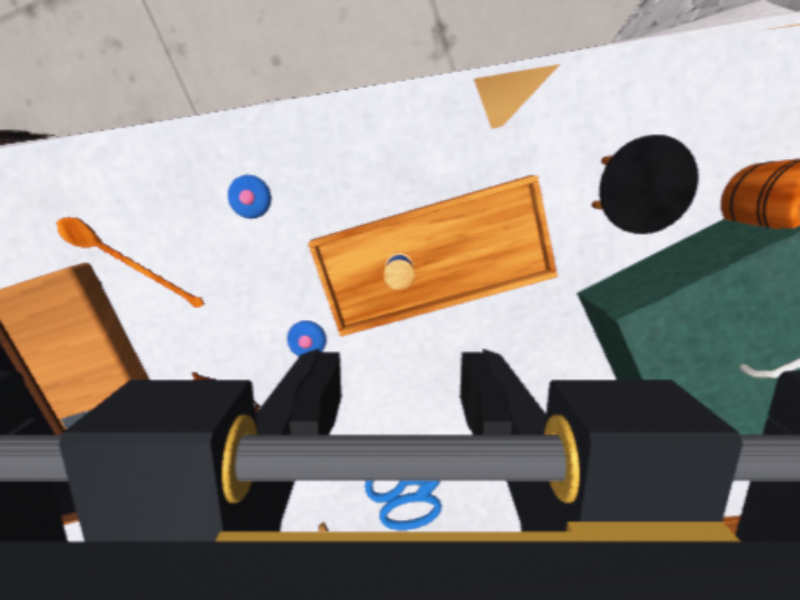

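The reel stands in the tray at (399,272); blue brooches at (249,196) and (305,337) both show pink middles, so they're face up. Next I fetch the far blue one.

Call:
step_arm([
  [[3.2, 3.2, 0], [0, 0, 0]],
  [[3.2, 3.2, 0], [0, 0, 0]],
  [[3.3, 3.1, -1], [0, 0, 0]],
  [[0, 0, -4], [0, 0, 0]],
  [[0, 0, -4], [0, 0, 0]],
  [[0, 0, -4], [0, 0, 0]],
  [[0, 0, -4], [0, 0, 0]],
  [[0, 0, -1], [0, 0, 0]],
  [[0, 0, 0], [0, 0, 0]],
  [[0, 0, 0], [0, 0, 0]],
], fingers=0.65)

```text
clock: 19.5
tool_pos: [0.6041, -0.2807, 0.0368]
eef_rot: [0.984, -0.176, 0.001, 0.0]
contact_force: [0.5, -1.1, 0.5]
opening: 0.65
finger_force: 0.0
```

```bash
python3 - <<'E'
from h import *
st()
p,d,c=snap('wrist','w6');P=cloud(d,c)
for n,lo,hi in(('b',(100,90,60),(130,255,255)),('pink',(140,60,100),(178,255,255))):
  for m,s,ce in blobs(p,lo,hi,15):
    print(n,np.round(ce/.64),s[4],desc(c,m,.006 if n=='b' else .011),np.round(np.median(P[m],0),3))
E
```

```text
19.5 [ 0.6041 -0.2807  0.0368] [ 9.844e-01 -1.758e-01  1.000e-03  2.000e-04] F [ 0.5 -1.1  0.5] op 0.65 ff 0.0
b [399. 340.] 1717 [ 604.2 -280.5   33.4   35.8   71.1] [ 0.607 -0.282  0.007]
pink [399. 347.] 226 [ 603.8 -280.5   11.3   10.7   69.7] [ 0.604 -0.281  0.01 ]
```

Well centred. Descend and grip.

Call:
step_arm([
  [[0, 0, -1.5], [0, 0, 0]],
  [[0, 0, -1.2], [0, 0, 0]],
  [[0, 0, -0.6], [0, 0, 0]],
  [[0, 0, 0], [0, 0, 0]],
  [[0, 0, 0], [0, 0, 0]],
  [[0, 0, 0], [0, 0, 0]],
  [[0, 0, 0], [0, 0, 0]],
  [[0, 0, 0], [0, 0, 0]],
  [[0, 0, 0], [0, 0, 0]],
  [[0, 0, 0], [0, 0, 0]],
])

```text
clock: 20.55
tool_pos: [0.6032, -0.2804, 0.0026]
eef_rot: [0.984, -0.176, 0.0, 0.0]
contact_force: [0.7, 0.1, 0.2]
opening: 0.651
finger_force: 0.0
```

Call:
step_arm([
  [[0, 0, 0], [0, 0, 0]],
  [[0, 0, 0], [0, 0, 0]],
  [[0, 0, 0], [0, 0, 0]],
  [[0, 0, 0], [0, 0, 0]],
  [[0, 0, 0], [0, 0, 0]],
  [[0, 0, 0], [0, 0, 0]],
  [[0, 0, 0], [0, 0, 0]],
  [[0, 0, 1], [0, 0, 0]],
  [[0, 0, 3], [0, 0, 0]],
  [[0, 0, 4], [0, 0, 0]],
], fingers=0, grip_force=12)

```text
clock: 21.55
tool_pos: [0.6018, -0.2798, 0.0822]
eef_rot: [0.984, -0.176, -0.002, -0.0]
contact_force: [0.4, 1.0, -0.7]
opening: 0.4
finger_force: 12.0
```

Call:
step_arm([
  [[0, 0, 4], [0, 0, 0]],
  [[-0.7, 3.7, 0], [0, 0, 0]],
  [[-0.7, 3.7, 0], [0, 0, 0]],
  [[-0.7, 3.7, 0], [0, 0, 0]],
  [[-0.7, 3.7, 0], [0, 0, 0]],
  [[-0.7, 3.7, 0], [0, 0, 0]],
  [[-0.7, 3.7, 0], [0, 0, 0]],
  [[-0.7, 3.9, 0], [0, 0, 0]],
  [[0, 0, -1], [0, 0, 0]],
  [[0, 0, -3], [0, 0, 0]],
])

```text
clock: 22.55
tool_pos: [0.5568, -0.0177, 0.0849]
eef_rot: [0.985, -0.174, 0.003, -0.001]
contact_force: [0.9, -1.3, -1.2]
opening: 0.401
finger_force: 12.0
```

Call:
step_arm([
  [[0, 0, -2.5], [0, 0, 0]],
  [[0, 0, -1], [0, 0, 0]],
  [[0, 0, -0.4], [0, 0, 0]],
  [[0, 0, -0.2], [0, 0, 0]],
  [[0, 0, 0], [0, 0, 0]],
  [[0, 0, 0], [0, 0, 0]],
  [[0, 0, 0], [0, 0, 0]],
  [[0, 0, 0], [0, 0, 0]],
  [[0, 0, 0], [0, 0, 0]],
  [[0, 0, 0], [0, 0, 0]],
])

```text
clock: 23.55
tool_pos: [0.5542, -0.0194, 0.0416]
eef_rot: [0.984, -0.176, 0.0, 0.0]
contact_force: [-0.8, 0.1, 0.0]
opening: 0.398
finger_force: 12.0
```

Call:
step_arm([
  [[0, 0, 0], [0, 0, 0]],
  [[0, 0, 0], [0, 0, 0]],
  [[0, 0, 0], [0, 0, 0]],
  [[0, 0, 1], [0, 0, 0]],
  [[0, 0, 3], [0, 0, 0]],
  [[0, 0, 5], [0, 0, 0]],
  [[-1, -3.3, 0], [0, 0, 0]],
  [[-1, -3.3, 0], [0, 0, 0]],
  [[-1, -3.3, 0], [0, 0, 0]],
  [[-1, -3.3, 0], [0, 0, 0]],
], fingers=0.6)

```text
clock: 24.55
tool_pos: [0.5134, -0.1531, 0.1322]
eef_rot: [0.984, -0.176, 0.0, 0.0]
contact_force: [1.4, -0.7, -0.4]
opening: 0.602
finger_force: 0.0
```

```bash
python3 - <<'E'
from h import *
print(np.round(st()['q'],2))
p,d,c=snap('wrist','w7');P=cloud(d,c)
for n,lo,hi in(('b',(100,90,60),(130,255,255)),('pink',(140,60,100),(178,255,255))):
  for m,s,ce in blobs(p,lo,hi,15):
    print(n,np.round(ce/.64),s[4],desc(c,m,.006 if n=='b' else .011),np.round(np.median(P[m],0),3))
E
```

```text
24.55 [ 0.5134 -0.1531  0.1322] [ 9.844e-01 -1.759e-01  1.000e-04  5.000e-04] F [ 1.4 -0.7 -0.4] op 0.602 ff 0.0
[ 0.29  0.73 -0.14  1.93  0.2   0.49 -1.92]
b [760. 171.] 540 [ 504.9 -380.5   26.1   22.1   65.9] [ 0.511 -0.367  0.023]
b [596. 279.] 838 [ 472.8 -273.2   34.7   34.    28.9] [ 0.475 -0.272  0.007]
b [156. 314.] 1168 [550.1   4.5  41.8  42.5  61.8] [ 0.555 -0.024  0.045]
b [371. 397.] 105 [ 444.5 -106.5   12.1   12.2   69.7] [ 0.461 -0.115  0.039]
pink [600. 282.] 111 [ 472.6 -273.7   10.8   11.4   76.9] [ 0.472 -0.274  0.01 ]
pink [151. 318.] 132 [549.8   5.   13.3  11.8  69.7] [ 0.554 -0.021  0.048]
```

Call:
step_arm([
  [[-0.4, -1.2, 0], [0, 0, -2]],
  [[-0.4, -1.2, 0], [0, 0, -2]],
  [[-0.4, -1.2, 0], [0, 0, -2]],
  [[-0.4, -1.2, 0], [0, 0, -2]],
  [[-0.4, -1.2, 0], [0, 0, -2]],
  [[-0.4, -1.2, 0], [0, 0, -2]],
  [[-0.4, -1.2, 0], [0, 0, -2]],
  [[-0.4, -1.2, 0], [0, 0, -2]],
  [[-0.4, -1.2, 0], [0, 0, -2]],
  [[-0.5, -1.2, 0], [0, 0, -2]],
])

```text
clock: 25.6
tool_pos: [0.473, -0.2724, 0.1315]
eef_rot: [0.938, -0.345, 0.0, 0.0]
contact_force: [0.3, 0.9, 0.6]
opening: 0.6
finger_force: 0.0
```

```bash
python3 - <<'E'
from h import *
print(np.round(st()['q'],2))
E
```

```text
25.6 [ 0.473  -0.2724  0.1315] [ 9.385e-01 -3.454e-01  1.000e-04  0.000e+00] F [0.3 0.9 0.6] op 0.6 ff 0.0
[ 0.49  0.74 -0.08  1.9   0.12  0.5  -1.95]
```

Call:
step_arm([
  [[0, -0.1, -2], [0, 0, -4]],
  [[0, 0, -3], [0, 0, -4]],
  [[0, 0, -3], [0, 0, -4]],
  [[0, 0, -2], [0, 0, -4]],
  [[0, 0, -1.5], [0, 0, -4]],
  [[0, 0, -1], [0, 0, -4]],
  [[0, 0, -0.4], [0, 0, 0]],
  [[0, 0, 0], [0, 0, 0]],
  [[0, 0, 0], [0, 0, 0]],
  [[0, 0, 0], [0, 0, 0]],
])

```text
clock: 26.6
tool_pos: [0.4735, -0.2727, 0.0031]
eef_rot: [0.847, -0.532, 0.001, -0.0]
contact_force: [0.1, 0.4, 0.8]
opening: 0.599
finger_force: 0.0
```

Call:
step_arm([
  [[0, 0, 0], [0, 0, 0]],
  [[0, 0, 0], [0, 0, 0]],
  [[0, 0, 0], [0, 0, 0]],
  [[0, 0, 0], [0, 0, 0]],
  [[0, 0, 0], [0, 0, 0]],
  [[0, 0, 0], [0, 0, 0]],
  [[0, 0, 0], [0, 0, 0]],
  [[0, 0, 1], [0, 0, 0]],
  [[0, 0, 3], [0, 0, 0]],
  [[0, 0, 4], [0, 0, 0]],
], fingers=0)

```text
clock: 27.6
tool_pos: [0.4719, -0.2716, 0.0823]
eef_rot: [0.847, -0.532, -0.002, 0.0]
contact_force: [-0.0, -0.0, -0.2]
opening: 0.4
finger_force: 12.0
```

Call:
step_arm([
  [[0, 0, 4], [0, 0, 0]],
  [[0.15, 3.7, 0], [0, 0, 6]],
  [[0.15, 3.7, 0], [0, 0, 6]],
  [[0.15, 3.7, 0], [0, 0, 6]],
  [[0.15, 3.7, 0], [0, 0, 6]],
  [[0.15, 3.7, 0], [0, 0, 6]],
  [[0.15, 3.7, 0], [0, 0, 6]],
  [[0.1, 3.5, 0], [0, 0, 6]],
  [[0, 0, -1], [0, 0, 0]],
  [[0, 0, -3], [0, 0, 0]],
])

```text
clock: 28.6
tool_pos: [0.4851, -0.0143, 0.0839]
eef_rot: [0.981, -0.192, 0.003, -0.001]
contact_force: [0.1, -1.0, -0.5]
opening: 0.404
finger_force: 12.0
```

Call:
step_arm([
  [[0, 0, -2.5], [0, 0, 0]],
  [[0, 0, -1], [0, 0, 0]],
  [[0, 0, -0.4], [0, 0, 0]],
  [[0, 0, -0.2], [0, 0, 0]],
  [[0, 0, 0], [0, 0, 0]],
  [[0, 0, 0], [0, 0, 0]],
  [[0, 0, 0], [0, 0, 0]],
  [[0, 0, 0], [0, 0, 0]],
  [[0, 0, 0], [0, 0, 0]],
  [[0, 0, 0], [0, 0, 0]],
])

```text
clock: 29.6
tool_pos: [0.4832, -0.0154, 0.0416]
eef_rot: [0.981, -0.193, 0.0, 0.0]
contact_force: [0.4, -0.3, -0.4]
opening: 0.4
finger_force: 12.0
```

Call:
step_arm([
  [[0, 0, 0], [0, 0, 0]],
  [[0, 0, 0], [0, 0, 0]],
  [[0, 0, 0], [0, 0, 0]],
  [[0, 0, 1], [0, 0, 0]],
  [[0, 0, 4], [0, 0, 0]],
  [[-1.3, 0, 4.5], [0, 0, 0]],
  [[-1.3, 3, 3], [0, 0, 3]],
  [[-1.3, 4, 0], [0, 0, 3]],
  [[-1.3, 4, 0], [0, 0, 3]],
  [[-1.3, 4, 0], [0, 0, 3]],
], fingers=0.65)

```text
clock: 30.6
tool_pos: [0.4176, 0.1353, 0.1674]
eef_rot: [0.996, -0.089, 0.001, 0.0]
contact_force: [-0.5, 0.9, 0.6]
opening: 0.648
finger_force: 0.0
```

Call:
step_arm([
  [[0, 4, 0], [0, 0, 3]],
  [[0, 4.5, 0], [0, 0, 3]],
  [[0, 4.5, 0], [0, 0, 3]],
  [[0, 4.5, 0], [0, 0, 3]],
  [[0, 4.5, 0], [0, 0, 3]],
  [[0, 3.5, 0], [0, 0, 3]],
  [[0, 0, 0], [0, 0, 3]],
  [[0, 0, 0], [0, 0, 3]],
  [[0, 0, 0], [0, 0, 0]],
  [[0, 0, 0], [0, 0, 0]],
])

```text
clock: 31.6
tool_pos: [0.4183, 0.3888, 0.1667]
eef_rot: [0.993, 0.119, -0.0, 0.0]
contact_force: [-0.9, 0.5, 0.8]
opening: 0.652
finger_force: 0.0
```

```bash
python3 - <<'E'
from h import *
print(np.round(st()['q'],2))
p,d,c=snap('wrist','w8');P=cloud(d,c)
cv2.imwrite('pics/w8b.png',cv2.resize(p,(800,600))[:,:,::-1])
for m,s,ce in blobs(p[:260],(8,110,90),(22,255,255),15):
    mm=np.zeros(p.shape[:2],bool);mm[:260]=m
    print(np.round(ce/.64),s[4],desc(c,mm,.006),np.round(np.median(P[mm],0),3))
E
```

```text
31.6 [0.4183 0.3888 0.1667] [ 9.929e-01  1.187e-01 -0.000e+00  4.000e-04] F [-0.9  0.5  0.8] op 0.652 ff 0.0
[-0.74  0.71 -0.15  1.8   0.17  0.64 -2.32]
[776.  50.] 1029 [606.2 189.2  70.   21.8  15.6] [0.616 0.193 0.006]
[458.  53.] 965 [562.9 386.   52.1  20.7  67.8] [0.564 0.387 0.008]
[742. 269.] 10699 [498.  133.5 117.3 218.2  87.2] [0.474 0.179 0.037]
[392. 271.] 648 [417.6 394.9  33.5  32.8  13.6] [0.419 0.395 0.007]
```

View pics/w8b.png

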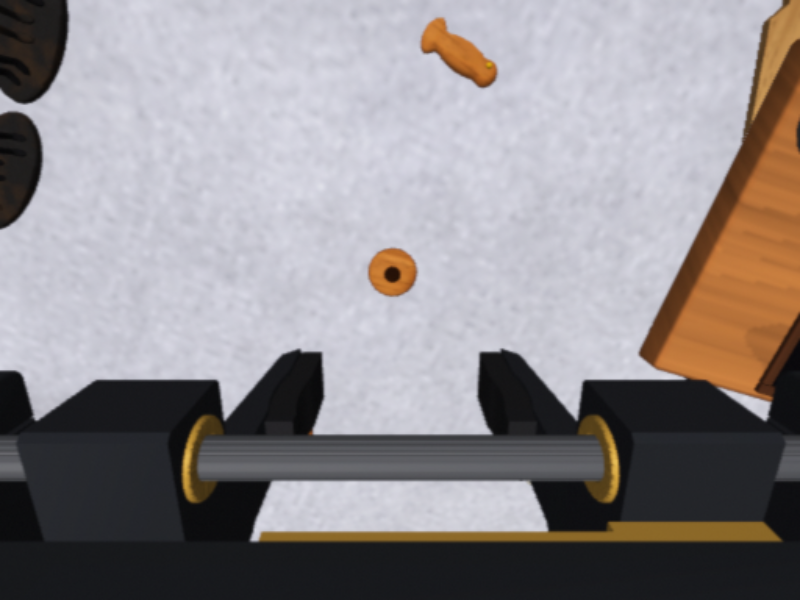

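The view shows the wood brooch face up at (392,271) and the bird brooch face up at (458,53).

Call:
step_arm([
  [[0, 0.6, -3], [0, 0, 0]],
  [[0, 0, -4], [0, 0, 0]],
  [[0, 0, -4], [0, 0, 0]],
  [[0, 0, -3], [0, 0, 0]],
  [[0, 0, -1.5], [0, 0, 0]],
  [[0, 0, -0.8], [0, 0, 0]],
  [[0, 0, 0], [0, 0, 0]],
  [[0, 0, 0], [0, 0, 0]],
  [[0, 0, 0], [0, 0, 0]],
  [[0, 0, 0], [0, 0, 0]],
])

```text
clock: 32.65
tool_pos: [0.4188, 0.3961, 0.0047]
eef_rot: [0.993, 0.12, 0.001, -0.001]
contact_force: [0.5, 0.1, -0.4]
opening: 0.654
finger_force: 0.0
```

Call:
step_arm([
  [[0, 0, 0], [0, 0, 0]],
  [[0, 0, 0], [0, 0, 0]],
  [[0, 0, 0], [0, 0, 0]],
  [[0, 0, 0], [0, 0, 0]],
  [[0, 0, 0], [0, 0, 0]],
  [[0, 0, 0], [0, 0, 0]],
  [[0, 0, 0], [0, 0, 0]],
  [[0, 0, 1], [0, 0, 0]],
  [[0, 0, 3], [0, 0, 0]],
  [[0, 0, 4], [0, 0, 0]],
], fingers=0)

```text
clock: 33.65
tool_pos: [0.4171, 0.3946, 0.0833]
eef_rot: [0.993, 0.12, -0.001, 0.001]
contact_force: [0.5, 1.1, -0.0]
opening: 0.402
finger_force: 12.0
```

Call:
step_arm([
  [[0, -1, 4], [0, 0, 0]],
  [[0.3, -3.9, 0], [0, 0, 0]],
  [[0.3, -4.3, 0], [0, 0, 0]],
  [[0.3, -4.3, 0], [0, 0, 0]],
  [[0.3, -4.3, 0], [0, 0, 0]],
  [[0.3, -4.3, 0], [0, 0, 0]],
  [[0.3, -4.3, 0], [0, 0, 0]],
  [[0.3, -4.3, 0], [0, 0, 0]],
  [[0.2, -2.2, 0], [0, 0, 0]],
  [[0, 0, -3], [0, 0, 0]],
])

```text
clock: 34.65
tool_pos: [0.4434, 0.062, 0.0958]
eef_rot: [0.993, 0.115, 0.003, 0.001]
contact_force: [1.3, -0.2, -0.4]
opening: 0.397
finger_force: 12.0
```

Call:
step_arm([
  [[0, 0, -3], [0, 0, 0]],
  [[0, 0, -1.4], [0, 0, 0]],
  [[0, 0, -0.5], [0, 0, 0]],
  [[0, 0, -0.2], [0, 0, 0]],
  [[0, 0, 0], [0, 0, 0]],
  [[0, 0, 0], [0, 0, 0]],
  [[0, 0, 0], [0, 0, 0]],
  [[0, 0, 0], [0, 0, 0]],
  [[0, 0, 0], [0, 0, 0]],
  [[0, 0, 0], [0, 0, 0]],
])

```text
clock: 35.65
tool_pos: [0.4413, 0.0666, 0.0426]
eef_rot: [0.993, 0.12, 0.0, 0.0]
contact_force: [0.3, -0.7, 0.1]
opening: 0.397
finger_force: 12.0
```

Call:
step_arm([
  [[0, 0, 0], [0, 0, 0]],
  [[0, 0, 0], [0, 0, 0]],
  [[0, 0, 0], [0, 0, 0]],
  [[0, 0, 1], [0, 0, 0]],
  [[0, 0, 4.5], [0, 0, 0]],
  [[-0.5, 0, 4.5], [0, 0, 0]],
  [[-1, 3, 2.5], [0, 0, 4]],
  [[-1, 4.5, 0], [0, 0, 4]],
  [[0, 4.5, 0], [0, 0, 4]],
  [[0, 4.5, 0], [0, 0, 4]],
], fingers=0.6)

```text
clock: 36.65
tool_pos: [0.4159, 0.2328, 0.1688]
eef_rot: [0.966, 0.258, 0.001, 0.0]
contact_force: [0.8, 0.1, -0.3]
opening: 0.597
finger_force: 0.0
```

Call:
step_arm([
  [[0, 4.5, 0], [0, 0, 4]],
  [[0, 4.5, 0], [0, 0, 4]],
  [[1, 4.5, 0], [0, 0, 5]],
  [[4.3, 1.9, 0], [0, 0, 5]],
  [[4.5, 0, 0], [0, 0, 5]],
  [[4.5, 0, 0], [0, 0, 5]],
  [[0.4, 0, 0], [0, 0, 5]],
  [[0, 0, 0], [0, 0, 5]],
  [[0, 0, -3], [0, 0, 0]],
  [[0, 0, -3], [0, 0, 0]],
])

```text
clock: 37.65
tool_pos: [0.5639, 0.3855, 0.1084]
eef_rot: [0.83, 0.557, 0.001, 0.0]
contact_force: [-0.2, -0.7, -0.8]
opening: 0.6
finger_force: 0.0
```

```bash
python3 - <<'E'
from h import *
print(np.round(st()['q'],2))
p,d,c=snap('wrist','w9');P=cloud(d,c)
for m,s,ce in blobs(p[:260],(8,110,90),(22,255,255),15):
    mm=np.zeros(p.shape[:2],bool);mm[:260]=m
    print(np.round(ce/.64),s[4],desc(c,mm,.006),np.round(np.median(P[mm],0),3))
E
```

```text
37.65 [0.5639 0.3855 0.1084] [8.304e-01 5.571e-01 1.100e-03 1.000e-04] F [-0.2 -0.7 -0.8] op 0.6 ff 0.0
[-0.43  0.96 -0.48  1.47  0.53  0.85 -1.48]
[365.  45.] 909 [597.6 515.1  19.3  49.8  15.9] [0.596 0.512 0.012]
[727.  93.] 454 [767.5 417.2  23.4 101.9  16.9] [0.712 0.432 0.075]
[445.  49.] 239 [634.5 498.5  12.3  12.7  51.2] [0.633 0.497 0.012]
[387. 247.] 1022 [569.  413.5  52.5  21.3  81.2] [0.568 0.416 0.008]
[798. 355.] 30 [777.  258.5  22.7   0.9  82.3] [ 0.802  0.228 -0.028]
```

The bird was the one knocked: it's now at about (0.569, 0.4135), long axis 81°. Realigning.

Call:
step_arm([
  [[0.3, 1.4, 0], [0, 0, 5]],
  [[0.2, 1.4, 0], [0, 0, 5]],
  [[0, 0, 0], [0, 0, 3.5]],
  [[0, 0, -2], [0, 0, 0]],
  [[0, 0, -2], [0, 0, 0]],
  [[0, 0, -2], [0, 0, 0]],
  [[0, 0, 0], [0, 0, 0]],
  [[0, 0, 0], [0, 0, 0]],
  [[0, 0, 0], [0, 0, 0]],
  [[0, 0, 0], [0, 0, 0]],
])

```text
clock: 38.7
tool_pos: [0.5687, 0.4142, 0.0488]
eef_rot: [0.759, 0.651, 0.001, -0.0]
contact_force: [0.3, -0.1, -0.2]
opening: 0.6
finger_force: 0.0
```

```bash
python3 - <<'E'
from h import *
st()
p,d,c=snap('wrist','w10');P=cloud(d,c)
cv2.imwrite('pics/w10b.png',cv2.resize(p,(640,480))[:,:,::-1])
for m,s,ce in blobs(p[:270],(8,110,90),(22,255,255),15):
    mm=np.zeros(p.shape[:2],bool);mm[:270]=m
    print(np.round(ce/.64),s[4],desc(c,mm,.006),np.round(np.median(P[mm],0),3))
E
```

```text
38.7 [0.5687 0.4142 0.0488] [ 0.759  0.651  0.001 -0.   ] F [ 0.3 -0.1 -0.2] op 0.6 ff 0.0
[433.  75.] 1762 [597.7 517.5  20.5  54.4  12.9] [0.596 0.518 0.012]
[560.  30.] 763 [647.5 527.3  13.9  25.1  13.3] [0.646 0.525 0.012]
[531. 116.] 383 [634.6 498.3  12.5  13.6  52. ] [0.633 0.498 0.012]
[398. 328.] 1519 [568.8 413.9  52.5  21.1  80.4] [0.568 0.418 0.008]
[220. 419.] 35 [474.4 383.5   2.6   9.2  81.2] [0.54  0.448 0.124]
```

View pics/w10b.png

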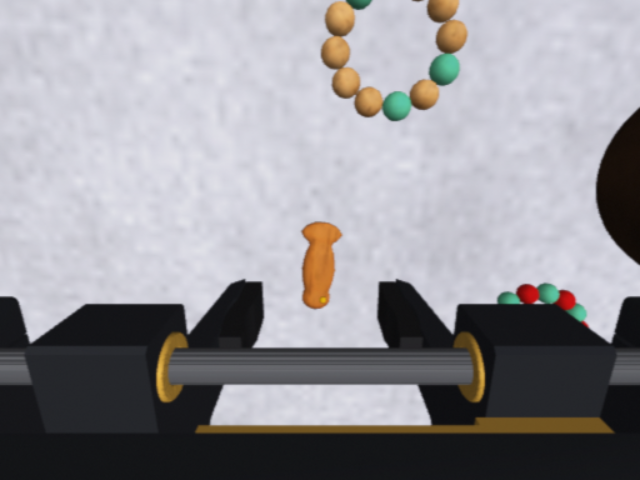

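The bird is centred between the fingers at (320,265); a brown basket sits at the right edge, so I check its clearance.

```bash
python3 - <<'E'
from h import *
p,d,c=load('w10');P=cloud(d,c)
Q=P[60:230,470:].reshape(-1,3);Q=Q[(Q[:,2]>.03)&(Q[:,0]<1)];print(len(Q),Q.min(0),Q.max(0))
p,d,c=load('scene1');P=cloud(d,c);m=(abs(P[...,0]-.72)<.12)&(abs(P[...,1]-.42)<.12)&(P[...,2]>.03)&(P[...,2]<.2);Q=P[m];print(m.sum(),Q.min(0),Q.max(0))
E
```

```text
2191 [0.57936928 0.40330187 0.03002846] [0.72468746 0.48670933 0.19401871]
1025 [0.70179615 0.38705088 0.03011409] [0.8248441  0.53954994 0.1998692 ]
```

Call:
step_arm([
  [[0, 0, -2], [0, 0, 0]],
  [[0, 0, -1.5], [0, 0, 0]],
  [[0, 0, -1], [0, 0, 0]],
  [[0, 0, 0], [0, 0, 0]],
  [[0, 0, 0], [0, 0, 0]],
  [[0, 0, 0], [0, 0, 0]],
  [[0, 0, 0], [0, 0, 0]],
  [[0, 0, 0], [0, 0, 0]],
  [[0, 0, 0], [0, 0, 0]],
  [[0, 0, 0], [0, 0, 0]],
])

```text
clock: 39.75
tool_pos: [0.5682, 0.4136, 0.0025]
eef_rot: [0.759, 0.651, 0.0, 0.0]
contact_force: [-0.4, 0.9, 0.4]
opening: 0.6
finger_force: 0.0
```

Call:
step_arm([
  [[0, 0, 0], [0, 0, 0]],
  [[0, 0, 0], [0, 0, 0]],
  [[0, 0, 0], [0, 0, 0]],
  [[0, 0, 0], [0, 0, 0]],
  [[0, 0, 0], [0, 0, 0]],
  [[0, 0, 0], [0, 0, 0]],
  [[0, 0, 0], [0, 0, 0]],
  [[0, 0, 1], [0, 0, 0]],
  [[0, 0, 3], [0, 0, 0]],
  [[0, 0, 4], [0, 0, 0]],
], fingers=0)

```text
clock: 40.75
tool_pos: [0.5671, 0.4125, 0.0821]
eef_rot: [0.759, 0.651, -0.002, 0.0]
contact_force: [0.5, 0.3, -0.8]
opening: 0.223
finger_force: 11.7
```

Call:
step_arm([
  [[0, 0, 4], [0, 0, 0]],
  [[-4, -1, 0], [0, 0, 0]],
  [[-4, -2, 0], [0, 0, 0]],
  [[-4, -2, 0], [0, 0, 0]],
  [[-3.8, -3, 0], [0, 0, 0]],
  [[0, -4.5, 0], [0, 0, 0]],
  [[0, -4.5, 0], [0, 0, 0]],
  [[0, -4.5, 0], [0, 0, 0]],
  [[0, -4.5, 0], [0, 0, 0]],
  [[0, -4.5, 0], [0, 0, 0]],
])

```text
clock: 41.75
tool_pos: [0.4106, 0.1073, 0.1233]
eef_rot: [0.759, 0.651, 0.001, 0.001]
contact_force: [0.9, -0.8, -0.2]
opening: 0.223
finger_force: 11.7
```

Call:
step_arm([
  [[0, -4.5, 0], [0, 0, 0]],
  [[1.9, -1.8, 0], [0, 0, 0]],
  [[4, 0, 0], [0, 0, 0]],
  [[3.8, 0, 0], [0, 0, 0]],
  [[0, 0, 0], [0, 0, 0]],
  [[0, 0, -3], [0, 0, 0]],
  [[0, 0, -2], [0, 0, 0]],
  [[0, 0, 0], [0, 0, 0]],
  [[0, 0, 0], [0, 0, 0]],
  [[0, 0, 0], [0, 0, 0]],
])

```text
clock: 42.75
tool_pos: [0.5076, 0.046, 0.0737]
eef_rot: [0.759, 0.651, 0.001, 0.0]
contact_force: [0.3, -0.1, -0.1]
opening: 0.225
finger_force: 11.7
```

Call:
step_arm([
  [[0, 0, -1.5], [0, 0, 0]],
  [[0, 0, -1], [0, 0, 0]],
  [[0, 0, -0.4], [0, 0, 0]],
  [[0, 0, -0.2], [0, 0, 0]],
  [[0, 0, 0], [0, 0, 0]],
  [[0, 0, 0], [0, 0, 0]],
  [[0, 0, 0], [0, 0, 0]],
  [[0, 0, 0], [0, 0, 0]],
  [[0, 0, 0], [0, 0, 0]],
  [[0, 0, 0], [0, 0, 0]],
])

```text
clock: 43.75
tool_pos: [0.5072, 0.0456, 0.0416]
eef_rot: [0.759, 0.651, 0.0, 0.0]
contact_force: [0.3, 0.5, -0.1]
opening: 0.224
finger_force: 11.7
```

Call:
step_arm([
  [[0, 0, 0], [0, 0, 0]],
  [[0, 0, 0], [0, 0, 0]],
  [[0, 0, 0], [0, 0, 0]],
  [[0, 0, 0], [0, 0, 0]],
  [[0, 0, 1], [0, 0, 0]],
  [[0, 0, 3], [0, 0, 0]],
  [[-2, 0, 4], [0, 0, 0]],
  [[-4, 0, 2], [0, 0, 0]],
  [[-3, -2, 2], [0, 0, -3]],
  [[0, 0, 2], [0, 0, -5]],
], fingers=0.37)

```text
clock: 44.75
tool_pos: [0.4113, 0.0224, 0.1824]
eef_rot: [0.803, 0.596, -0.004, 0.0]
contact_force: [0.9, 0.7, -0.1]
opening: 0.372
finger_force: 0.0
```

Call:
step_arm([
  [[-1, -2, 4], [0, 0, -8]],
  [[0, -2, 4], [0, 0, -8]],
  [[0, -2, 4], [0, 0, -8]],
  [[0, -2, 4], [0, 0, -8]],
  [[0, -2, 4], [0, 0, -8]],
  [[0, -2, 0], [0, 0, -8]],
  [[0, -2, 0], [0, 0, -8]],
  [[0, -2, 0], [0, 0, -8]],
  [[0, 0, 0], [0, 0, 0]],
  [[0, 0, 0], [0, 0, 0]],
])

```text
clock: 45.75
tool_pos: [0.4068, -0.1336, 0.3818]
eef_rot: [0.997, 0.082, -0.0, -0.0]
contact_force: [-0.4, -0.3, -0.5]
opening: 0.368
finger_force: 0.0
```

```bash
python3 - <<'E'
from h import *
st()
p,d,c=snap('wrist','w11');P=cloud(d,c)
cv2.imwrite('pics/w11b.png',cv2.resize(p,(800,600))[:,:,::-1])
q,_,_=snap('scene','s11')
a=q[90:270,150:390];cv2.imwrite('pics/s11b.png',cv2.resize(a,(800,600),interpolation=cv2.INTER_CUBIC)[:,:,::-1])
E
```

```text
45.75 [ 0.4068 -0.1336  0.3818] [ 9.966e-01  8.200e-02 -0.000e+00 -3.000e-04] F [-0.4 -0.3 -0.5] op 0.368 ff 0.0
```

View pics/w11b.png

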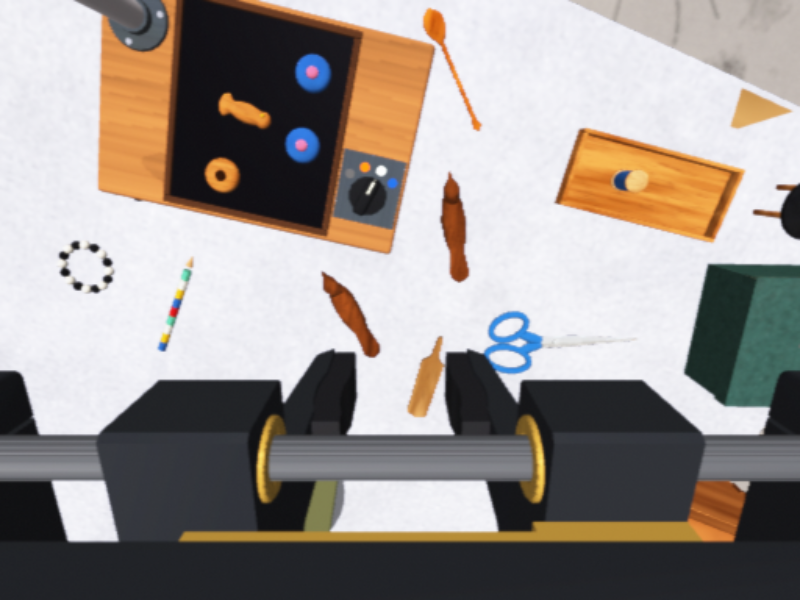

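View pics/s11b.png

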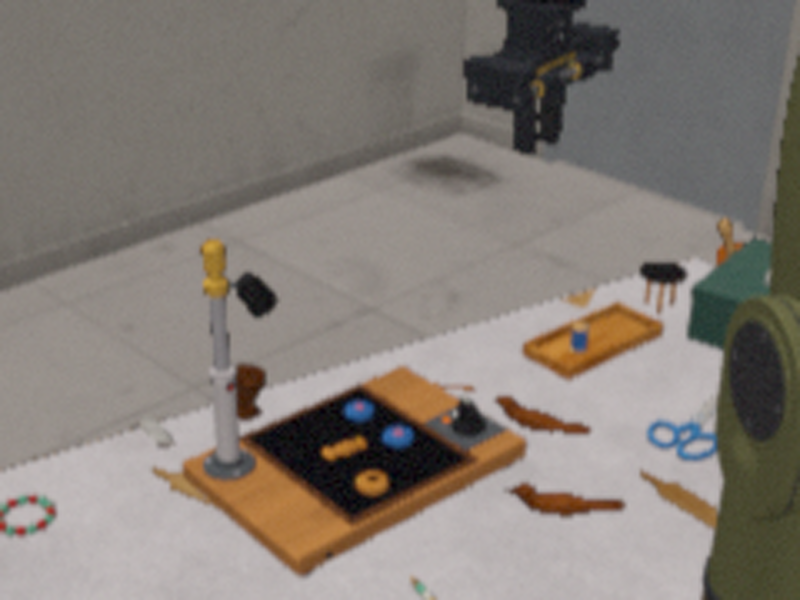

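The views show four brooches flat on the felt at (312,72), (302,146), (244,111) and (222,175). The reel is in the tray at (630,180), the pointer is at the white dot (375,180), and the lamp is up with its red button out.

```bash
python3 -c "
from plant import r
print(r.finish_job())"
```

```text
the job is handed in; nothing more can be done
None
```

The job is handed in: the last pictures show the lamp locked up, the selector at white, all four brooches flat and face up on the felt, and the one reel present standing in the tray; no verdict came back.

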